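# Load the round-window filter into the filter wheel

## Robot

A 6-joint arm with a two-finger parallel gripper is mounted at the origin on a cart in front of the work surface, level with it; the furniture and walls round the work are solid. World frame = base frame: x ahead of the robot, y to its left, z up, the work surface at z = 0. Lengths are in m, angles in rad, forces in N, time in s.
With the tool pointing down it reaches from about 0.225 to 0.875 m from the base axis. Payload 3.4 kg.
Tool frame: the origin (TCP) lies on the centre line of the jaws, within the pads' length; the fingertips stand 14 mm ahead of it and the grasp point (between the pads) lies 5 mm behind it; z points along the fingers, y is the line along which they close (so a half turn about z gives the same grasp; the last joint's range is limited). The gripper opens to 85 mm and grips with 20 to 120 N. Pads are 22 mm wide; open, the fingers measure 114 mm over their backs; the gripper's body (76 mm by 85 mm) begins 54 mm behind the grasp point. The pads swing forward as they close: fully open they stand 13 mm farther back than shut.
Start: joints at [1.223, 0.276, 1.505, -0, 1.361, -0.121], TCP at [0.129, 0.56, 0.245] pointing down, gripper open.
Joint ranges: [-2.89, 2.89], [-0.75, 2.08], [0.22, 2.7], [-1.18, 4.32], [0.11, 2.71], [-2.7, 2.7]. Speed limits (rad/s): [2.57, 2.57, 3.14, 3.14, 3.14, 3.14].

## Interface

Orientations are given as a unit quaternion [w, x, y, z].
In Python, from rig import manip, eyes gives the robot as it stands.
- The arm moves only by the shell command python3 -m creep 'ROWS' [FORCE]. ROWS is JSON, a list of rows, each a list of 5 numbers: the opening, from 0 (shut) to 1 (fully open), then the shift along the tool's x, y, z normalised to -1 to 1, where 1 is 0.5 m, then the turn about the tool's z normalised to -1 to 1, where 1 is 360 degrees. In form: [[fingers, dx, dy, dz, spin], ...]. A call has 1 to 10 rows; each row is the pose to reach, as a shift and turn from the pose commanded when the call began, along the tool's axes at that moment, turning the shorter way round; what a row does not reach only later rows make up. A row lasts 1/10 s, in which the tool goes at most 50 mm and 8.59 degrees, less where a joint would pass 70% of its speed; a pose out of reach is approached as far as the arm can. A call with a number of a shift or a turn outside -1 to 1 is refused whole. A call with a gripper value outside its range is refused whole. The fingers move at their own pace and stop on an object; FORCE is the grip in N (left out, the last holds). Time passes only in rows, so rows that repeat a pose let the fingers close. It gives the time, the measured TCP pose, the force, the opening and the grip force at its end, in the units of the state.
- manip.get_state(): the state, without advancing time (a new reading comes with each control period).
- eyes.get_image(name): name is "side" or "top" or "wrist"; returns a dict with "frame" (384x512x3 uint8, red, green, blue), "fx", "fy", "cx", "cy" (pixels), "R" (3x3) and "t" (3): a world point X has camera coordinates R X + t. Camera axes: x right, y down, z forward; pixel columns grow to the right and rows downward; lengths in m; the calibration is good to about 2 mm. A picture is of the moment at which its call begins. There is no depth.
- manip.sign_off(): hands the job in; it is judged then, once.
Trained networks look in the newest picture that a camera, given by its name, has taken for a name from the list of things; names that differ only in an ending like _2 or _b are one class to them, and where a whole thing is asked for, a point or a joint stands for the part that bears it (a point fixed in the world has none). Each returns a list of dicts, best first, with "confidence" (0 to 1); they miss things now and then, are a little off and sometimes report something else, mostly with a low value. They report only what shows in the picture. A call takes as long as a camera call.
- eyes.regions_of(camera, label): "mask" (384x512 bool, what is visible of it) and "bbox" ([left, top, right, bottom] in pixels, round what is visible of it).
- eyes.place_of(camera, label): "centre" ([column, row] in pixels: a listed point, or the origin of a listed thing).
The state is a dict: "clock": time; "qpos": joint angles; "qd": joint speeds; "effort": joint torques, N m; "position": TCP position; "ee_rot": TCP orientation; "contact_force": force on the tool from outside, world axes, zero at the start; "moment": the same for the moment, N m; "width": finger opening in m; "gripper_force": force on a finger pad.
Only numpy, scipy, OpenCV 4.12 (cv2) and the standard library are available. Lean on these libraries where they do the work, as an engineer would, in place of code of your own. Each camera call takes 0.05 s, during which the arm holds its last target. There are 200 camera calls.

## Task

Turn the filter wheel by its knob until its one empty place stands in the middle of the open gate. Then press down the plain shank end of the filter slide with the round window so that it tips up out of its flush pocket and stays up, take it without dropping it, and slide it shank first into the empty place until it lies flat and fully home against the hub. Let go of it there with its place still in the gate, and leave the square-window filter in its pocket.

Things in the scene. Friction and masses are not known exactly. Their poses are not given: they have to be found in the camera images.
- wheel_unit: Fixed round filter-wheel unit, 270 mm across, base 14 mm high, ring wall to z 57, clear cover z 57 to 60, white lamp head at the back (own x from 80 mm, 128 mm high). Origin on the wheel's axis at bench height. Own -x points out of the gate: a 66 degree opening in ring wall and cover towards the robot, 135 mm wide between steel posts, where the cover begins only 82 mm from the axis.
- filter_wheel (a joint): Angle of the wheel, rad, positive counter-clockwise from above; the empty place stands in the gate at 0 and again at +6.283 or -6.283 (stops at +-7.5). Turns either way against 0.05 N m of friction and stays where left.
- wheel_knob (a point): On the axis, at the height to grip (z 88 mm): black bar knob above the cover, 50 mm long, 14 wide, z 67 to 99, on a round skirt of radius 25 (top z 67). The bar lies along the line through the empty place and the one across from it (x axis of point empty_place); it looks the same after half a turn.
- empty_place (a point): Origin of a slide fully home: 85.7 mm from the axis, on the channel floor (z 46); +x to the hub. Six places 60 degrees apart, five filled. Channel: radius 46 to 87, 25 wide between walls 6.5 high, flared to 31 at the mouth, cover 11 mm above the floor. Disc radius 88 with a 20 mm wide tongue to radius 97 under each place; hub 45.5 stops the slide; the head overhangs, 32 mm free below.
- gate (a point): Fixed point in the middle of the gate, 85.7 mm from the axis, z 46, where the empty place must stand. Axes of the unit (+x inward to the hub).
- filter_case: Fixed white plastic block, 104 x 108 x 39 mm (x, y, z), origin at the centre of its underside. Two pockets, at own y +28 and -28 mm: a ledge 6 mm below the top from own x -46 to -3, 33 mm wide, then to own x +47 a thumb recess 42 mm wide, free for a fingertip to 16 mm below the top, below that 26 wide and 34 deep with a sloped end. A slide lies flush, head on the ledge, shank over the recess.
- pocket_left (a point): Pocket at own y +28 mm: middle of the ledge's edge, at the height of the block's top (39 mm); axes of the block (+x to the recess). Pressing the shank 10 to 12 mm below the top, 15 to 35 mm past this edge (a few N), tips the slide about it; it slides down into the recess and stays leaning, about 36 degrees from level, its head up to 17 mm above the block and clear at both sides.
- pocket_right (a point): The same point of the pocket at own y -28 mm.
- filter_round: Loose dark metal filter slide, 80 x 30 x 6 mm, about 30 g, with a ROUND glass window 20 mm across: head 36 long, 30 wide at own -x, plain shank 44 long, 22 wide at own +x. Origin: middle of the 80 mm length, at the underside; own z up as it lies in the case, in one or the other pocket. In the wheel its own +x points to the hub.
- filter_square: The other slide, the same but for a SQUARE window of 17 mm; it stays in its pocket.

How it is judged:
By the outcome, as a careful person would: the job done as asked, in the order asked, and still so for the second after the job is handed in, with the robot touching nothing.
It also fails if it takes over 70 s, if anything falls off the work surface, if the arm or the gripper's body presses on something with over 40 N, if the wrist force passes 120 N, or if a joint passes its speed limit or range.

## Working session

There is one attempt and no reset: what is moved stays moved. The work goes in short steps, Python scripts to look and compute and a shell command to move; the robot and the scene stay as the last step left them, time stands still between calls to the robot, and variables do not carry over. Pictures are saved under pics/ and viewed, at most 10 in all, crops included, and the job is handed in when it is done.

```bash
mkdir -p pics; ls; cat > h.py <<'E'
import numpy as np, cv2
from rig import manip, eyes
def cam(n):
    return eyes.get_image(n)
def ray(im,px,z):
    R=np.array(im["R"]);t=np.array(im["t"])
    d=R.T@np.array([(px[0]-im["cx"])/im["fx"],(px[1]-im["cy"])/im["fy"],1]); o=-R.T@t
    return o+d*(z-o[2])/d[2]
def proj(im,X):
    c=np.array(im["R"])@np.array(X)+np.array(im["t"])
    return [im["cx"]+im["fx"]*c[0]/c[2],im["cy"]+im["fy"]*c[1]/c[2]]
def save(n,f): cv2.imwrite("pics/"+n+".png",cv2.cvtColor(f,cv2.COLOR_RGB2BGR))
E
python3 - <<'E'
from h import *
Z=dict(wheel_unit=0,wheel_knob=.088,empty_place=.046,gate=.046,filter_case=0,pocket_left=.039,pocket_right=.039,filter_round=.033,filter_square=.033)
fs=[]
for c in ("top","side"):
    im=cam(c); fs.append(im["frame"]); print(c,"cam at",-np.array(im["R"]).T@im["t"], im["fx"])
    for k,z in Z.items():
        for d in eyes.place_of(c,k)[:2]:
            print(k,round(d["confidence"],2),np.round(d["centre"],1),ray(im,d["centre"],z).round(4))
save("a_top",fs[0]);save("a_side",fs[1])
print(manip.get_state())
E
```

```text
pics
top cam at [0.34662829 0.17742387 1.01882558] 480.48308893619765
wheel_unit 0.78 [294.6 129. ] [0.6713 0.0792 0.    ]
wheel_knob 0.86 [298.6 116.8] [0.6691 0.0797 0.088 ]
empty_place 0.4 [301.1 164.8] [0.5796 0.0698 0.046 ]
gate 0.67 [299.9 163.4] [0.5825 0.0723 0.046 ]
gate 0.67 [171.6 250.3] [0.3974 0.3302 0.046 ]
filter_case 0.75 [182.7 250.7] [0.3994 0.314  0.    ]
filter_case 0.24 [298.1 131.6] [0.6655 0.0715 0.    ]
pocket_left 0.66 [167.  250.3] [0.3975 0.3406 0.039 ]
pocket_right 0.69 [199.4 249. ] [0.4016 0.275  0.039 ]
pocket_right 0.42 [168.8 253.8] [0.3906 0.3366 0.039 ]
filter_round 0.64 [198.  247.2] [0.4055 0.2786 0.033 ]
filter_square 0.95 [176.1 252.4] [0.394  0.3228 0.033 ]
filter_square 0.62 [186.1 251.4] [0.3964 0.3025 0.033 ]
side cam at [ 0.16486612 -0.50174242  0.43189631] 382.40648492051656
wheel_unit 0.57 [341.2 234.2] [0.6665 0.0712 0.    ]
wheel_knob 0.8 [343.5 198.2] [0.6656 0.0718 0.088 ]
gate 0.83 [307.  226.6] [0.5721 0.0695 0.046 ]
filter_case 0.59 [191.8 218.6] [0.4007 0.3104 0.    ]
pocket_left 0.88 [182.9 202.8] [0.3875 0.3272 0.039 ]
pocket_ri
[... 195 characters left out ...]
1 0.3316 0.033 ]
{'clock': 1.0, 'qpos': array([ 1.22298418e+00,  2.75890916e-01,  1.50482603e+00, -1.75467275e-05,
        1.36067942e+00, -1.21008630e-01]), 'qd': array([ 0.00049437, -0.00190577,  0.00153465, -0.00077557,  0.00025475,
        0.00053176]), 'effort': array([-5.79401076e-04, -4.16672409e+01, -2.46106464e+01, -6.88283649e-05,
        1.31134507e-04, -8.28064316e-06]), 'position': array([0.12933806, 0.56034025, 0.24536274]), 'ee_rot': array([3.11418407e-05, 1.13157041e-01, 9.93577110e-01, 9.34671422e-05]), 'contact_force': array([ 0.22713351, -0.29339032,  0.21221874]), 'moment': array([ 0.03383768, -0.03687448, -0.0003829 ]), 'gripper_force': 0.0, 'width': 0.08555341840657617}
```

```bash
python3 - <<'E'
import cv2,numpy as np
t=cv2.imread("pics/a_top.png"); 
a=cv2.resize(t[40:220,200:400],(800,720))[:600]
b=cv2.resize(t[200:300,130:250],None,fx=5,fy=5,interpolation=cv2.INTER_CUBIC)
cv2.imwrite("pics/c1.png",cv2.resize(t[40:190,210:390],None,fx=4,fy=4,interpolation=cv2.INTER_CUBIC)); cv2.imwrite("pics/c2.png",b)
E
```

```text
(no output)
```

View pics/c1.png

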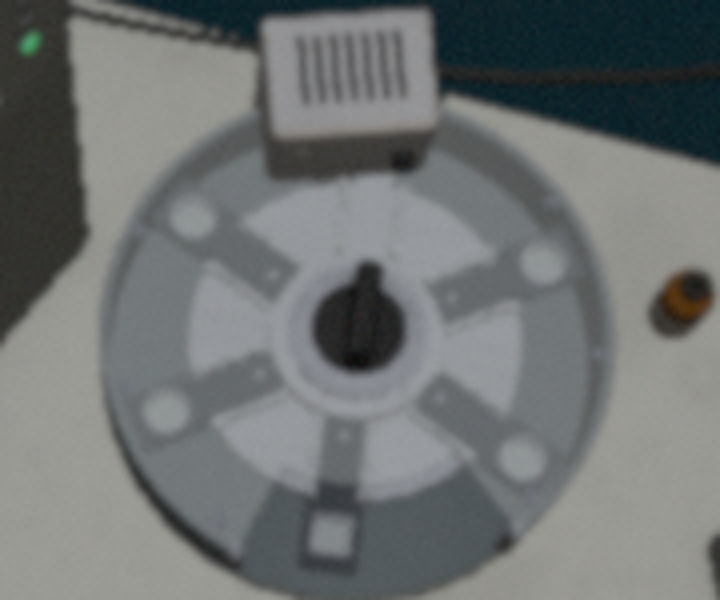

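View pics/c2.png

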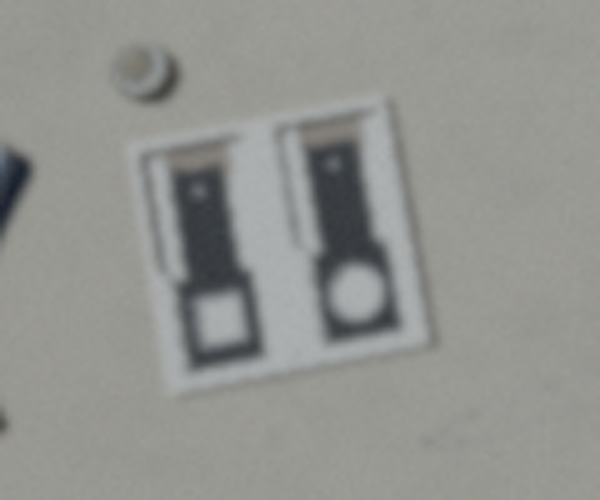

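The wheel has five filled places and the gap lies under the lamp head, about half a turn away. The round window is in the right pocket. Next I'll measure the yaws more precisely.

```bash
cat >> h.py <<'E'
def rect(im,c,lab,z,n=1):
    for d in eyes.regions_of(c,lab)[:n]:
        v,u=np.nonzero(d["mask"]); P=np.array([ray(im,(a,b),z)[:2] for a,b in zip(u,v)])
        r=cv2.minAreaRect((P*1000).astype(np.float32)); print(c,lab,round(d["confidence"],2),len(P),"rect mm",np.round(r[0],1),np.round(r[1],1),round(r[2],1),"mean",(P.mean(0)*1000).round(1))
def tool(X,yaw_y):
    """shift rows from the present pose to TCP X with tool y at yaw_y deg"""
    from scipy.spatial.transform import Rotation as Ro
    s=manip.get_state(); q=s["ee_rot"]; R=Ro.from_quat([q[1],q[2],q[3],q[0]]).as_matrix()
    d=R.T@(np.array(X)-s["position"])/.5
    yn=np.degrees(np.arctan2(R[1,1],R[0,1])); a=(yaw_y-yn+180)%360-180
    print("TCP",s["position"].round(4),"yaw_y",yn.round(2),"q",np.degrees(s["qpos"]).round(0),"row d",d.round(4),"spin",round(-a/360,4),"F",np.round(s["contact_force"],1),"w",round(s["width"],4),"t",s["clock"])
E
python3 - <<'E'
from h import *
im=cam("top")
rect(im,"top","filter_case",.039); rect(im,"top","filter_round",.039); rect(im,"top","filter_square",.039)
rect(im,"top","wheel_unit",.057); rect(im,"top","wheel_knob",.099)
f=lambda u,v,z: ray(im,(210+u/4,40+v/4),z).round(4)
print("posts",f(238,568,.057),f(505,543,.057),"bar",f(370,268,.099),f(355,365,.099),"lamp top",f(262,18,.128),f(432,10,.128),f(440,128,.128),f(275,138,.128))
g=lambda u,v: ray(im,(130+u/5,200+v/5),.039).round(4)
P=np.array([g(130,145),g(385,95),g(435,342),g(172,395)]);print("case",P,P.mean(0))
tool([.63,.075,.30],95)
E
```

```text
top filter_case 0.56 1830 rect mm [401.4 302.7] [107.  111.3] 11.4 mean [404.9 303.6]
top filter_round 0.8 466 rect mm [404.4 274.8] [78.7 29.1] 11.8 mean [400.8 274.6]
top filter_square 0.77 499 rect mm [392.5 329. ] [79.4 31.2] 9.7 mean [388.9 329.3]
top wheel_unit 0.87 13890 rect mm [676.9  87.7] [305.3 274.9] 35.2 mean [670.1  77.2]
top wheel_knob 0.84 1108 rect mm [608.6  82.3] [151.5  85.4] 14.9 mean [616.8  81.7]
posts [0.5396 0.1354 0.057 ] [ 0.5555 -0.0009  0.057 ] bar [0.686  0.0731 0.099 ] [0.6353 0.0805 0.099 ] lamp top [0.8046 0.1303 0.128 ] [0.8107 0.0457 0.128 ] [0.7483 0.042  0.128 ] [0.7414 0.1232 0.128 ]
case [[0.4403 0.3652 0.039 ]
 [0.4631 0.2618 0.039 ]
 [0.3634 0.2381 0.039 ]
 [0.3402 0.3429 0.039 ]] [0.40175 0.302   0.039  ]
TCP [0.1293 0.5603 0.2453] yaw_y 77.01 q [70. 16. 86.  0. 78. -7.] row d [-1.194  -0.7206 -0.1095] spin -0.05 F [-0.4  0.8  1. ] w 0.0856 t 1.3
```

```bash
python3 -m creep '[[1,-0.9,-0.54,-0.09,-0.05],[1,-0.9,-0.54,-0.09,-0.05],[1,-0.9,-0.54,-0.09,-0.05],[1,-0.9,-0.54,-0.09,-0.05],[1,-0.9,-0.54,-0.09,-0.05],[1,-0.9,-0.54,-0.09,-0.05],[1,-0.9,-0.54,-0.09,-0.05],[1,-0.9,-0.54,-0.09,-0.05],[1,-0.9,-0.54,-0.09,-0.05],[1,-0.9,-0.54,-0.09,-0.05]]' 30
python3 -c "
from h import *
tool([.63,.075,.30],95)"
```

```text
clock: 2.3
position: [0.4844, 0.2174, 0.2879]
ee_rot: [0.0, -0.044, 0.999, 0.0]
contact_force: [1.2, 1.1, 0.8]
width: 0.0851
gripper_force: 0.0
TCP [0.4844 0.2174 0.2879] yaw_y 94.99 q [ 17.  11.  87.   0.  82. -78.] row d [-0.2653 -0.3091 -0.0242] spin -0.0 F [1.2 1.1 0.8] w 0.0851 t 2.3
```

```bash
python3 -m creep '[[1,-0.265,-0.31,-0.024,0],[1,-0.265,-0.31,-0.024,0],[1,-0.265,-0.31,-0.024,0],[1,-0.265,-0.31,-0.024,0],[1,-0.265,-0.31,-0.024,0],[1,-0.265,-0.31,-0.024,0]]'
python3 - <<'E'
from h import *
im=cam("wrist"); save("w1",im["frame"]); print("cam",-np.array(im["R"]).T@im["t"])
for k,z in dict(wheel_knob=.088,gate=.046,wheel_unit=0).items():
    for d in eyes.place_of("wrist",k)[:2]: print(k,round(d["confidence"],2),np.round(d["centre"]),ray(im,d["centre"],z).round(4))
tool([.669,.079,.30],81.7)
E
```

```text
clock: 2.9
position: [0.6294, 0.075, 0.2986]
ee_rot: [-0.001, -0.042, 0.999, 0.0]
contact_force: [-0.1, -0.4, 0.5]
width: 0.0854
gripper_force: 0.0
cam [0.54978967 0.06916976 0.4261356 ]
wheel_knob 0.62 [254. 201.] [0.666  0.0769 0.088 ]
gate 0.77 [249. 116.] [0.5795 0.0636 0.046 ]
wheel_unit 0.82 [257. 180.] [0.665  0.0798 0.    ]
TCP [0.6276 0.0775 0.2997] yaw_y 95.1 q [  1.  20.  73.   0.  87. -94.] row d [-0.0827 -0.0045 -0.0007] spin 0.0372 F [ 0.4  0.4 -0.3] w 0.0852 t 3.1
```

View pics/w1.png

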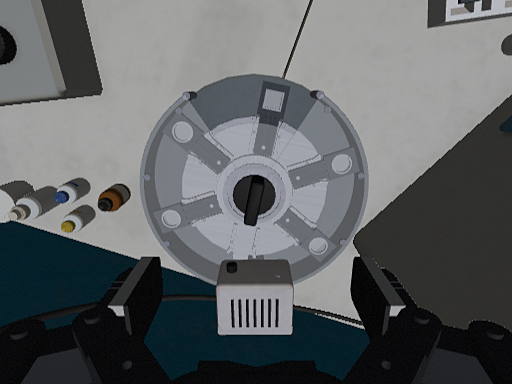

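```bash
cat > m.py <<'E'
from h import *
im=cam("wrist")
f=lambda u,v,z: ray(im,(u,v),z)
an=lambda d: round(float(np.degrees(np.arctan2(d[1],d[0]))),1)
p1,p2=f(191,96,.06),f(316,94,.06); print("posts",p1.round(4),p2.round(4),an(p1-p2)-90)
b1,b2=f(258,178,.099),f(250,226,.099); print("bar",b1.round(4),b2.round(4),(b1+b2)/2,an(b2-b1),np.linalg.norm(b1-b2))
l=[f(218,335,.128),f(292,335,.128)]; print("lamp",an(l[0]-l[1])-90)
w=f(271,100,.052); print("window",w)
# filled windows -> circle + phase
W=np.array([f(u,v,.052)[:2] for u,v in [(271,100),(183,131),(342,164),(171,218),(318,246)]])
r=cv2.fitEllipse(W.astype(np.float32)*1000); print("ellipse",r)
d=W-W.mean(0)
A=np.c_[2*W,np.ones(5)];c=np.linalg.lstsq(A,(W**2).sum(1),rcond=None)[0][:2];print("centre",c,"angles",[an(x-c) for x in W],np.linalg.norm(W-c,axis=1))
E
python3 m.py; python3 - <<'E'
import cv2
a=cv2.imread("pics/w1.png")[70:270,130:380];cv2.imwrite("pics/w1c.png",cv2.resize(a,None,fx=3,fy=3,interpolation=cv2.INTER_CUBIC))
E
```

```text
posts [0.5614 0.0025 0.06  ] [0.5475 0.1356 0.06  ] -174.0
bar [0.6351 0.0811 0.099 ] [0.6895 0.0773 0.099 ] [0.6623011  0.07917686 0.099     ] -4.0 0.054486593833266095
lamp -174.9
window [0.55811372 0.08862852 0.052     ]
ellipse ((665.0262451171875, 79.54440307617188), (214.5835418701172, 216.21290588378906), 170.18511962890625)
centre [0.66529136 0.07951607] angles [175.1, -126.8, 113.6, -66.8, 53.5] [0.10756432 0.10807413 0.10799102 0.10772986 0.10780373]
```

View pics/w1c.png

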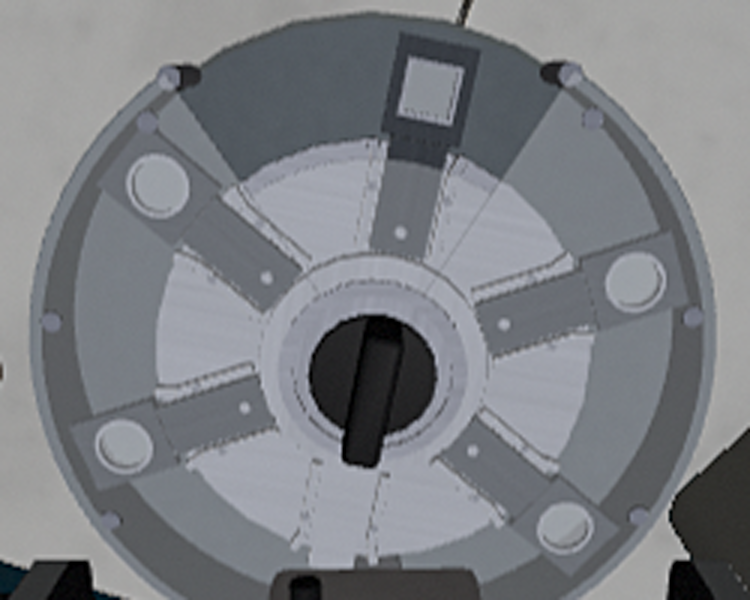

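```bash
python3 -c "
from h import *
tool([.666,.079,.083],83.6)"
```

```text
TCP [0.6277 0.0776 0.2999] yaw_y 95.11 q [  1.  20.  73.   0.  87. -94.] row d [-0.0766 -0.0041  0.4338] spin 0.032 F [-0.4  0.1  0.1] w 0.0856 t 3.15
```

```bash
python3 -m creep '[[1,-0.077,-0.004,0,0.032],[1,-0.077,-0.004,0.1,0.032],[1,-0.077,-0.004,0.2,0.032],[1,-0.077,-0.004,0.3,0.032],[1,-0.077,-0.004,0.38,0.032],[1,-0.077,-0.004,0.415,0.032],[1,-0.077,-0.004,0.432,0.032],[1,-0.077,-0.004,0.432,0.032],[1,-0.077,-0.004,0.432,0.032]]' 40
python3 -m creep '[[0,0,0,0,0],[0,0,0,0,0],[0,0,0,0,0],[0,0,0,0,0],[0,0,0,0,0],[0,0,0,0,0],[0,0,0,0,0],[0,0,0,0,0]]' 40
python3 -c "
from h import *
tool([.666,.079,.083],83.6)"
```

```text
clock: 4.05
position: [0.6682, 0.0782, 0.0851]
ee_rot: [0.001, 0.056, 0.998, 0.0]
contact_force: [-0.1, -0.2, -0.5]
width: 0.0853
gripper_force: 0.0
clock: 4.85
position: [0.6671, 0.0753, 0.0839]
ee_rot: [-0.0, 0.057, 0.998, -0.002]
contact_force: [-1.9, -5.0, 3.8]
width: 0.0132
gripper_force: 40.9
TCP [0.6671 0.0753 0.0839] yaw_y 83.51 q [  1.  31.  86.  -0.  63. -83.] row d [0.0031 0.0071 0.0018] spin -0.0002 F [-1.9 -5.   3.8] w 0.0132 t 4.85
```

```bash
python3 -m creep '[[0,0,-0.006,0,0.02],[0,0,-0.006,0,0.04],[0,0,-0.006,0,0.06],[0,0,-0.006,0,0.08],[0,0,-0.006,0,0.1],[0,0,-0.006,0,0.12],[0,0,-0.006,0,0.14],[0,0,-0.006,0,0.16],[0,0,-0.006,0,0.18],[0,0,-0.006,0,0.2]]' 40
python3 -c "
from h import *
s=manip.get_state();print(s['moment'])
tool([.666,.0755,.083],-84.4)"
```

```text
clock: 5.85
position: [0.6676, 0.0758, 0.0839]
ee_rot: [0.0, 0.635, 0.773, 0.001]
contact_force: [1.6, 4.1, 0.9]
width: 0.0135
gripper_force: 40.6
[0.29975294 0.01927258 0.07359285]
TCP [0.6676 0.0758 0.0839] yaw_y 11.19 q [  0.  31.  86.   0.  63. -11.] row d [-0.     -0.0034  0.0019] spin 0.2655 F [1.6 4.1 0.9] w 0.0135 t 5.85
```

```bash
python3 -m creep '[[0,0,0,0,0.022],[0,0,0,0,0.044],[0,0,0,0,0.066],[0,0,0,0,0.088],[0,0,0,0,0.11],[0,0,0,0,0.132],[0,0,0,0,0.154],[0,0,0,0,0.176],[0,0,0,0,0.198],[0,0,0,0,0.22]]' 40
python3 -m creep '[[0,0,0,0,0.022],[0,0,0,0,0.044],[0,0,0,0,0.0455],[0,0,0,0,0.0455],[0,0,0,0,0.0455]]' 40
python3 -c "
from h import *
tool([.666,.0755,.083],-84.4)"
```

```text
clock: 6.85
position: [0.6685, 0.0754, 0.0839]
ee_rot: [-0.0, 0.982, 0.19, 0.002]
contact_force: [2.9, 1.3, 1.0]
width: 0.0133
gripper_force: 40.5
clock: 7.35
position: [0.6685, 0.0753, 0.0839]
ee_rot: [-0.001, 0.999, 0.053, 0.002]
contact_force: [5.4, 2.4, 0.2]
width: 0.0133
gripper_force: 40.5
TCP [0.6685 0.0753 0.0839] yaw_y -83.97 q [ 0. 31. 86.  0. 63. 84.] row d [-0.005  -0.001   0.0018] spin 0.0012 F [5.4 2.4 0.2] w 0.0133 t 7.35
```

```bash
python3 -m creep '[[0.6,0,0,0,0],[1,0,0,0,0],[1,0,0,0,0],[1,0,0,0,0],[1,0,0,-0.1,0],[1,0,0,-0.2,0],[1,-0.1,0,-0.3,0],[1,-0.16,0,-0.4,0],[1,-0.16,0,-0.4,0],[1,-0.16,0,-0.4,0]]' 40
python3 - <<'E'
from h import *
im=cam("wrist"); save("w2",im["frame"]); print("cam",-np.array(im["R"]).T@im["t"])
for k,z in dict(wheel_knob=.088,gate=.046,empty_place=.046,wheel_unit=0).items():
    for d in eyes.place_of("wrist",k)[:2]: print(k,round(d["confidence"],2),np.round(d["centre"]),ray(im,d["centre"],z).round(4))
tool([.43,.28,.30],-77.7)
a=im["frame"]; save("w2b",cv2.resize(a,(800,600),interpolation=cv2.INTER_CUBIC))
E
```

```text
clock: 8.35
position: [0.5869, 0.0662, 0.2887]
ee_rot: [0.0, 0.999, 0.052, 0.004]
contact_force: [0.8, -0.2, -0.2]
width: 0.0853
gripper_force: 0.0
cam [0.66399822 0.07543068 0.41667821]
wheel_knob 0.96 [257.  86.] [0.6682 0.0753 0.088 ]
wheel_knob 0.25 [ 42. 284.] [0.4283 0.2983 0.088 ]
gate 0.65 [252. 165.] [0.5821 0.0716 0.046 ]
gate 0.56 [ 85. 277.] [0.4145 0.2713 0.046 ]
empty_place 0.96 [256. 168.] [0.5797 0.0663 0.046 ]
empty_place 0.7 [ 78. 264.] [0.4313 0.2784 0.046 ]
wheel_unit 0.98 [258.  85.] [0.6705 0.074  0.    ]
TCP [0.5872 0.0664 0.2814] yaw_y -84.09 q [-0. 16. 80.  0. 83. 84.] row d [-0.2689 -0.4574 -0.0361] spin -0.0178 F [ 0.7  0.5 -0.2] w 0.0856 t 8.6
```

View pics/w2b.png

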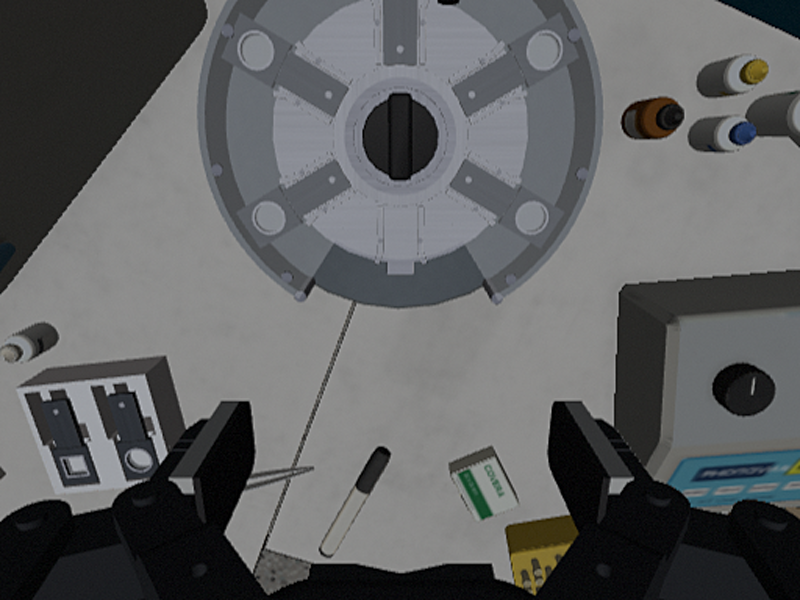

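The empty place now stands in the gate, tongue at (400,268) between the posts at (300,297) and (493,299). I'll quantify how well it is centred.

```bash
cat > m2.py <<'E'
from h import *
im=cam("wrist")
f=lambda u,v,z: ray(im,(u*.64,v*.64),z)
an=lambda d: round(float(np.degrees(np.arctan2(d[1],d[0]))),1)
p1,p2=f(300,296,.06),f(494,298,.06); m=(p1+p2)/2
W=np.array([f(u,v,.052)[:2] for u,v in [(256,50),(544,50),(270,217),(532,217)]])
A=np.c_[2*W,np.ones(4)];c=np.linalg.lstsq(A,(W**2).sum(1),rcond=None)[0][:2];print("centre",c,"angles",[an(x-c) for x in W],np.linalg.norm(W-c,axis=1))
print("posts",p1,p2,"yaw",an(p1-p2)-90,an(c-m[:2]),np.linalg.norm(p1-p2))
b=[f(400,94,.099),f(400,179,.099)];print("bar",b[0],b[1],an(b[0]-b[1]))
t=f(400,272,.046);print("tongue",t,an(c-t[:2]),np.linalg.norm(c-t[:2]))
E
python3 m2.py
```

```text
centre [0.66424634 0.07555832] angles [65.9, -53.9, 125.9, -113.9] [0.10503948 0.10447296 0.10447366 0.10503891]
posts [0.5503473  0.13567871 0.06      ] [ 0.56316641 -0.00195162  0.06      ] yaw 5.299999999999997 4.6 0.13822604287269313
bar [0.68762062 0.07823993 0.099     ] [0.64149493 0.0734645  0.099     ] 5.9
tongue [0.57161412 0.06631365 0.046     ] 5.7 0.09309238741221065
```

```bash
python3 -m creep '[[0,-0.389,-0.474,0,-0.018],[0,-0.389,-0.474,0,-0.018],[0,-0.389,-0.474,0,-0.018],[0,-0.389,-0.474,0,-0.018],[0,-0.389,-0.474,0,-0.018],[0,-0.389,-0.474,0,-0.018],[0,-0.389,-0.474,0,-0.018],[0,-0.389,-0.474,0,-0.018]]' 40
python3 - <<'E'
from h import *
im=cam("wrist"); save("w3",im["frame"]); print("cam",-np.array(im["R"]).T@im["t"])
for k,z in dict(filter_case=0,pocket_right=.039,pocket_left=.039,filter_round=.033,filter_square=.033).items():
    for d in eyes.place_of("wrist",k)[:2]: print(k,round(d["confidence"],2),np.round(d["centre"]),ray(im,d["centre"],z).round(4))
rect(im,"wrist","filter_case",.039);rect(im,"wrist","filter_round",.039);rect(im,"wrist","filter_square",.039)
tool([.4311,.2798,.10],-77.7)
E
```

```text
clock: 9.45
position: [0.3686, 0.283, 0.2826]
ee_rot: [0.0, 0.994, 0.11, -0.001]
contact_force: [1.4, 0.2, 0.7]
width: 0.0002
gripper_force: 0.0
cam [0.44537446 0.30140117 0.4099474 ]
filter_case 0.73 [246. 123.] [0.4019 0.3041 0.    ]
pocket_right 0.95 [271. 129.] [0.4055 0.2757 0.039 ]
pocket_right 0.55 [268. 128.] [0.406  0.2791 0.039 ]
pocket_left 0.95 [220. 130.] [0.393 0.331 0.039]
filter_round 0.88 [267. 128.] [0.4056 0.28   0.033 ]
filter_square 0.79 [221. 130.] [0.3915 0.3298 0.033 ]
wrist filter_case 0.67 5870 rect mm [402.7 304.6] [105.1 109.5] 12.5 mean [409.3 305.7]
wrist filter_round 0.59 1644 rect mm [405.5 276.5] [79.3 29.4] 12.6 mean [403.3 276.3]
wrist filter_square 0.86 1693 rect mm [393.3 330.9] [79.3 30.5] 12.4 mean [391.5 330.5]
TCP [0.3702 0.2815 0.2834] yaw_y -77.71 q [ 29.   5.  95.  -0.  80. 106.] row d [0.1184 0.0293 0.3667] spin -0.0 F [-0.9 -0.3 -0.6] w -0.0002 t 9.9
```

View pics/w3.png

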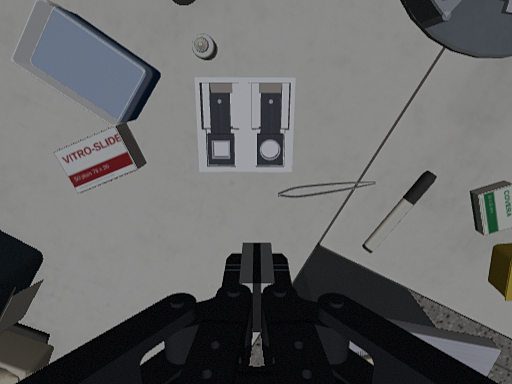

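```bash
python3 -m creep '[[0,0.06,0.013,0.1,0],[0,0.123,0.026,0.2,0],[0,0.123,0.026,0.3,0],[0,0.123,0.026,0.38,0],[0,0.123,0.026,0.43,0],[0,0.123,0.026,0.45,0],[0,0.123,0.026,0.45,0],[0,0.123,0.026,0.45,0]]' 40
python3 -c "
from h import *
tool([.4329,.2818,.0415],-77.7)"
```

```text
clock: 10.7
position: [0.4337, 0.2832, 0.0599]
ee_rot: [-0.001, 0.994, 0.108, 0.001]
contact_force: [1.4, -0.7, 0.8]
width: 0.0001
gripper_force: 0.0
TCP [0.4337 0.2832 0.0599] yaw_y -77.62 q [ 25.  21. 108.   0.  50. 103.] row d [-0.0024  0.0024  0.0368] spin 0.0002 F [ 1.4 -0.7  0.8] w 0.0001 t 10.7
```

```bash
python3 -m creep '[[0,0,0.002,0.008,0],[0,0,0.002,0.014,0],[0,0,0.002,0.02,0],[0,0,0.002,0.026,0],[0,0,0.002,0.03,0],[0,0,0.002,0.034,0],[0,0,0.002,0.037,0],[0,0,0.002,0.037,0],[0,0,0.002,0.037,0]]' 40
python3 - <<'E'
from h import *
im=cam("side");a=im["frame"][150:270,130:290];save("s1",cv2.resize(a,None,fx=4,fy=4,interpolation=cv2.INTER_CUBIC))
tool([.4329,.2818,.0415],-77.7)
E
```

```text
clock: 11.6
position: [0.4329, 0.2818, 0.04]
ee_rot: [-0.0, 0.994, 0.108, 0.0]
contact_force: [1.3, 0.2, 1.0]
width: 0.0001
gripper_force: 0.3
TCP [0.4329 0.2818 0.04  ] yaw_y -77.62 q [ 25.  22. 110.   0.  48. 103.] row d [ 0.0001 -0.     -0.0029] spin 0.0002 F [0.4 0.5 0.2] w 0.0003 t 11.65
```

View pics/s1.png

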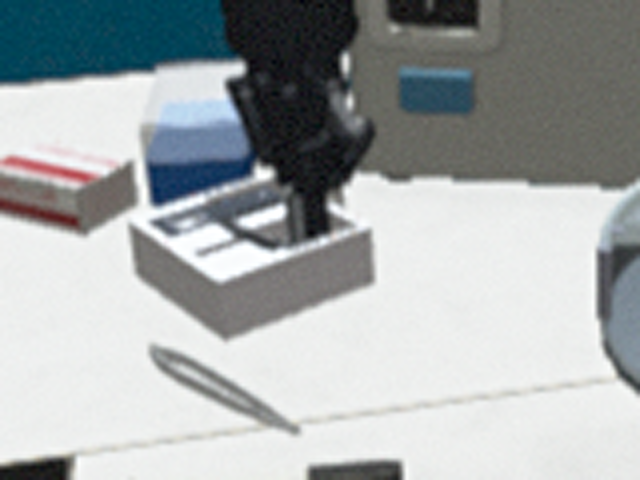

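The fingers are in the recess, but the slide's state is hidden, so I'll back off and look.

```bash
python3 -m creep '[[0,0,0,-0.03,0],[0,0,0,-0.1,0],[0,-0.06,0,-0.2,0],[0.3,-0.14,0,-0.3,0],[0.6,-0.19,0,-0.36,0],[0.6,-0.19,0,-0.36,0],[0.6,-0.19,0,-0.36,0]]' 40
python3 - <<'E'
from h import *
im=cam("wrist");a=im["frame"][70:230,150:350];A=cv2.resize(a,None,fx=3,fy=3,interpolation=cv2.INTER_CUBIC)
rect(im,"wrist","filter_round",.04);rect(im,"wrist","filter_square",.039)
im=cam("side");a=im["frame"][170:250,150:240];B=cv2.resize(a,(360,320),interpolation=cv2.INTER_CUBIC)
C=np.zeros((480+0,800,3),np.uint8);C[:480,:440]=A[:,80:520];C[:320,440:]=B;save("c3",C)
tool([.4,.276,.055],-77.7)
E
```

```text
clock: 12.35
position: [0.3395, 0.2615, 0.2215]
ee_rot: [-0.001, 0.994, 0.108, 0.002]
contact_force: [0.1, -0.4, 0.4]
width: 0.0514
gripper_force: 0.0
wrist filter_round 0.72 2184 rect mm [410.9 277.6] [65.5 30.7] 12.4 mean [409.1 277.5]
wrist filter_square 0.77 2614 rect mm [393.3 330.3] [79.6 31.1] 10.4 mean [391.7 330.5]
TCP [0.34   0.2611 0.2183] yaw_y -77.64 q [ 28.   4. 105.  -0.  71. 106.] row d [ 0.1246 -0.0037  0.3263] spin 0.0002 F [-0.2 -0.3  0.7] w 0.0512 t 12.55
```

View pics/c3.png

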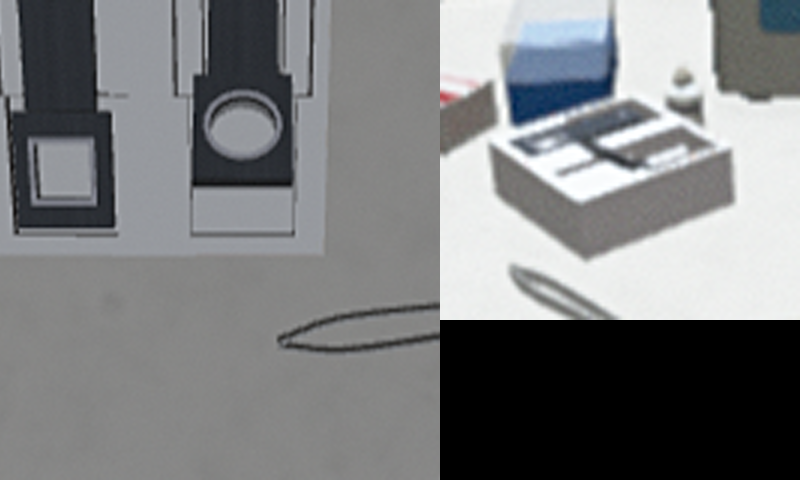

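The slide has tipped and stays up, with its head end near crop (243,186). Now the grasp position.

```bash
python3 - <<'E'
from h import *
im=cam("wrist")
for z in (.05,.056): print(z,ray(im,(257.7,132),z), ray(im,(150+(193+80)/3,132),z),ray(im,(150+(293+80)/3,132),z))
u=np.array([.977,.215])
e=ray(im,(257.7,132),.056)[:2]; T=e+.009*u; print(T)
tool([*T,.053],-77.6)
E
```

```text
0.05 [0.37995923 0.26966831 0.05      ] [0.37676554 0.28421379 0.05      ] [0.3831404  0.25517985 0.05      ]
0.056 [0.38071047 0.26986184 0.056     ] [0.37758162 0.28411199 0.056     ] [0.38382705 0.25566756 0.056     ]
[0.38950347 0.27179684]
TCP [0.34   0.261  0.2183] yaw_y -77.64 q [ 28.   4. 105.  -0.  71. 106.] row d [ 1.024e-01 -1.000e-04  3.302e-01] spin -0.0001 F [-0.4 -0.4  0.2] w 0.0514 t 12.6
```

```bash
python3 -m creep '[[0.6,0.09,0,0.05,0],[0.6,0.102,0,0.15,0],[0.6,0.102,0,0.24,0],[0.6,0.102,0,0.3,0],[0.6,0.102,0,0.324,0],[0.6,0.102,0,0.33,0],[0.6,0.102,0,0.33,0],[0.6,0.102,0,0.33,0]]' 30
python3 -m creep '[[0.35,0,0,0,0],[0.3,0,0,0,0],[0.25,0,0,0,0],[0.2,0,0,0,0],[0.2,0,0,0,0],[0.1,0,0,0,0],[0.1,0,0,0,0]]' 30
python3 -c "
from h import *
tool([.3895,.2718,.053],-77.6)"
```

```text
clock: 13.4
position: [0.3904, 0.2725, 0.0553]
ee_rot: [-0.0, 0.994, 0.108, 0.0]
contact_force: [0.1, -0.1, 0.2]
width: 0.0508
gripper_force: 0.0
clock: 14.1
position: [0.3901, 0.2725, 0.0557]
ee_rot: [-0.0, 0.994, 0.108, 0.001]
contact_force: [-0.7, -0.4, 4.7]
width: 0.0291
gripper_force: 33.0
TCP [0.3901 0.2725 0.0557] yaw_y -77.61 q [ 27.  18. 114.   0.  48. 104.] row d [-0.0014  0.0012  0.0053] spin -0.0 F [-0.7 -0.4  4.7] w 0.0291 t 14.1
```

```bash
python3 -m creep '[[0.1,0,0,-0.005,0],[0.1,0,0,-0.02,0],[0.1,0,0,-0.04,0],[0.1,0,0,-0.07,0],[0.1,0,0,-0.12,0],[0.1,0,0,-0.17,0],[0.1,0,0,-0.2,0],[0.1,0,0,-0.2,0],[0.1,0,0,-0.2,0]]' 35
python3 - <<'E'
from h import *
im=cam("side");a=im["frame"][110:260,120:280];save("s2",cv2.resize(a,None,fx=4,fy=4,interpolation=cv2.INTER_CUBIC))
# target: tip over tongue at radius ~90
c=np.array([.667,.0757]);u=np.array([np.cos(np.radians(6)),np.sin(np.radians(6))])
print(c-u*.150)
tool([*(c-u*.150),.15],-84)
E
```

```text
clock: 15.0
position: [0.3894, 0.2721, 0.1551]
ee_rot: [-0.0, 0.994, 0.108, 0.0]
contact_force: [-0.4, -0.3, 0.7]
width: 0.0285
gripper_force: 34.6
[0.51782172 0.06002073]
TCP [0.3889 0.2719 0.1545] yaw_y -77.61 q [ 27.  11. 106.   0.  62. 104.] row d [0.1609 0.4692 0.0088] spin 0.0177 F [-0.4 -0.7  0.2] w 0.0287 t 15.05
```

View pics/s2.png

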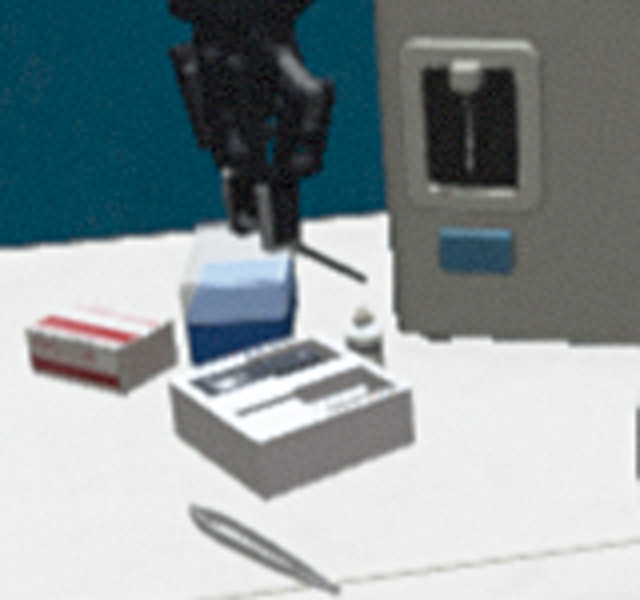

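The slide is held, with its shank tip at crop (365,280). I'll work out the tip position relative to the TCP.

```bash
cat >> h.py <<'E'
def tip(im,px):
    from scipy.spatial.transform import Rotation as Ro
    s=manip.get_state(); q=s["ee_rot"]; M=Ro.from_quat([q[1],q[2],q[3],q[0]]).as_matrix()
    o=ray(im,px,0);d=ray(im,px,.3)-o
    n=M[:,1]; k=((s["position"]-o)@n)/(d@n); X=o+k*d
    print("tip",X.round(4),"rel tool mm",(M.T@(X-s["position"])*1000).round(1)); return X
E
python3 - <<'E'
from h import *
im=cam("side"); tip(im,(211.2,180))
E
```

```text
tip [0.4489 0.285  0.1006] rel tool mm [61.7 -0.  53.4]
```

```bash
python3 -m creep '[[0.1,0.08,0.235,0,0.009],[0.1,0.161,0.469,0,0.018],[0.1,0.161,0.469,0,0.018],[0.1,0.161,0.469,0,0.018],[0.1,0.161,0.469,0,0.018],[0.1,0.161,0.469,0,0.018],[0.1,0.161,0.469,0,0.018],[0.1,0.161,0.469,0,0.018]]' 35
python3 - <<'E'
from h import *
im=cam("side");print("mouth mid",proj(im,[.58,.066,.046]))
a=im["frame"][120:270,220:380];save("s3",cv2.resize(a,None,fx=4,fy=4,interpolation=cv2.INTER_CUBIC))
tool([.5178,.060,.15],-84)
E
```

```text
clock: 15.9
position: [0.5172, 0.0611, 0.154]
ee_rot: [-0.0, 0.999, 0.052, -0.001]
contact_force: [-0.6, 0.1, 0.1]
width: 0.0288
gripper_force: 34.7
mouth mid [np.float64(311.1438575849662), np.float64(226.4014365681175)]
TCP [0.5172 0.0614 0.1542] yaw_y -84.03 q [ -1.  15. 101.   0.  64.  83.] row d [0.0008 0.003  0.0085] spin -0.0001 F [-0.4  1.6 -0.3] w 0.0286 t 15.95
```

View pics/s3.png

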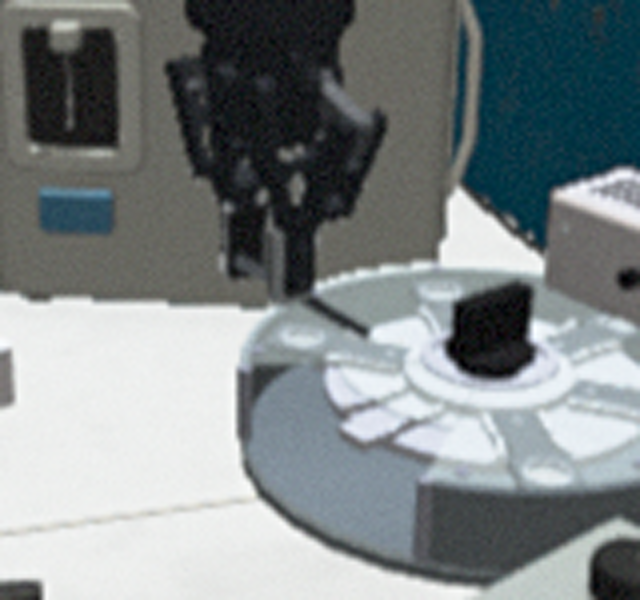

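All ten picture views are used, so I'll rely on numbers from here. The last one shows the slide held, tip just above the disc by the gate. Now I'll lower it until the tip reaches the tongue.

```bash
python3 -m creep '[[0.1,0,0.003,0.03,0],[0.1,0,0.003,0.06,0],[0.1,0,0.003,0.08,0],[0.1,0,0.003,0.088,0],[0.1,0,0.003,0.088,0],[0.1,0,0.003,0.088,0]]' 35
python3 - <<'E'
from h import *
tool([.5178,.060,.099],-84)
im=cam("side")
for d in eyes.regions_of("side","filter_round")[:2]:
    v,u=np.nonzero(d["mask"]); i=u.argmax(); print(d["confidence"],len(u),d["bbox"],u[i],v[u==u[i]].mean()); tip(im,(u[i],v[u==u[i]].mean()))
E
python3 -m creep '[[0.1,0,0,0.006,0],[0.1,0,0,0.012,0],[0.1,0,0,0.018,0],[0.1,0,0,0.024,0],[0.1,0,0,0.024,0]]' 35
python3 -c "
from h import *
tool([.5178,.060,.099],-84)"
```

```text
clock: 16.55
position: [0.5189, 0.0593, 0.1114]
ee_rot: [-0.0, 0.999, 0.052, 0.0]
contact_force: [-0.4, 0.2, -0.2]
width: 0.029
gripper_force: 34.7
TCP [0.5189 0.0593 0.1114] yaw_y -84.06 q [ -1.  18. 104.   0.  58.  83.] row d [-0.0021 -0.0017  0.0248] spin -0.0002 F [-0.4  0.2 -0.2] w 0.029 t 16.55
0.53 52 [281.0, 205.1, 311.5, 222.5] 311 221.5
tip [0.5785 0.0652 0.0582] rel tool mm [59.6  0.  53.4]
clock: 17.15
position: [0.5183, 0.0589, 0.0984]
ee_rot: [-0.0, 0.999, 0.051, -0.001]
contact_force: [-0.4, 1.1, -0.1]
width: 0.0288
gripper_force: 34.7
TCP [0.5183 0.0589 0.0984] yaw_y -84.1 q [ -1.  19. 105.   0.  56.  83.] row d [-0.0007 -0.0023 -0.0012] spin -0.0003 F [-0.4  1.1 -0.1] w 0.0288 t 17.15
```

```bash
python3 -m creep '[[0.1,-0.001,-0.002,0.006,0],[0.1,-0.003,-0.002,0.012,0],[0.1,-0.005,-0.002,0.018,0],[0.1,-0.008,-0.002,0.024,0],[0.1,-0.01,-0.002,0.03,0],[0.1,-0.012,-0.002,0.036,0],[0.1,-0.012,-0.002,0.036,0]]' 22
python3 - <<'E'
from h import *
tool([.5178,.060,.055],-84)
im=cam("side")
for d in eyes.regions_of("side","filter_round")[:1]:
    v,u=np.nonzero(d["mask"]); i=u.argmax(); print(d["confidence"],len(u),d["bbox"],u[i],v[u==u[i]].mean()); tip(im,(u[i],v[u==u[i]].mean()))
E
```

```text
clock: 17.85
position: [0.5124, 0.0593, 0.0805]
ee_rot: [-0.0, 0.999, 0.051, -0.0]
contact_force: [0.2, 0.2, 3.0]
width: 0.0286
gripper_force: 35.6
TCP [0.5124 0.0593 0.0805] yaw_y -84.1 q [ -1.  19. 107.   0.  53.  83.] row d [ 0.0109 -0.0002  0.051 ] spin -0.0003 F [0.2 0.2 3. ] w 0.0286 t 17.85
0.46 136 [276.3, 218.4, 311.3, 225.5] 312 227.0
tip [0.5827 0.0666 0.0435] rel tool mm [70.6 -0.  37.2]
```

```bash
python3 -m creep '[[0.1,-0.002,0,0.006,0],[0.1,-0.004,0,0.012,0],[0.1,-0.006,0,0.018,0],[0.1,-0.007,0,0.024,0],[0.1,-0.008,0,0.03,0],[0.1,-0.008,0,0.036,0],[0.1,-0.008,0,0.04,0],[0.1,-0.008,0,0.04,0]]' 22
cat > look.py <<'E'
from h import *
tool([.5178,.060,.055],-84)
for c in ("side","top"):
    im=cam(c)
    for d in eyes.regions_of(c,"filter_round")[:1]:
        m=d["mask"]; v,u=np.nonzero(m); print(c,round(d["confidence"],2),len(u),d["bbox"])
        if c=="side":
            i=u.argmax(); tip(im,(u[i],v[u==u[i]].mean()))
            for k in sorted(set(u))[::4]:
                X=tip(im,(k,v[u==k].mean()))
        else: rect(im,c,"filter_round",.052)
E
python3 look.py
```

```text
clock: 18.75
position: [0.5084, 0.0589, 0.0605]
ee_rot: [-0.0, 0.999, 0.051, -0.0]
contact_force: [-1.4, 0.2, 2.1]
width: 0.0288
gripper_force: 34.6
TCP [0.5084 0.0589 0.0605] yaw_y -84.1 q [ -1.  21. 109.   0.  50.  83.] row d [ 0.019  -0.0003  0.0111] spin -0.0003 F [-1.4  0.2  2.1] w 0.0288 t 18.75
side 0.65 169 [277.5, 223.0, 314.1, 233.6]
tip [0.5854 0.0668 0.0427] rel tool mm [77.3  0.  18.1]
tip [0.4931 0.0573 0.0639] rel tool mm [-15.5  -0.   -3.1]
tip [0.5028 0.0583 0.0585] rel tool mm [-5.8  0.   2.4]
tip [0.5428 0.0624 0.0497] rel tool mm [34.5  0.  11.2]
tip [0.5532 0.0635 0.0497] rel tool mm [44.9 -0.  11.1]
tip [0.5637 0.0646 0.0486] rel tool mm [55.4  0.  12.2]
tip [0.5744 0.0657 0.0463] rel tool mm [66.2 -0.  14.6]
tip [0.5854 0.0668 0.0427] rel tool mm [77.3  0.  18.1]
```

```bash
python3 -m creep '[[0.1,0,0.001,0.004,0],[0.1,0,0.001,0.006,0],[0.1,0,0.001,0.008,0],[0.1,0,0.001,0.008,0]]' 22
python3 look.py
```

```text
clock: 19.35
position: [0.5087, 0.0584, 0.0568]
ee_rot: [-0.0, 0.999, 0.052, -0.0]
contact_force: [0.0, 0.3, 2.0]
width: 0.0287
gripper_force: 34.4
TCP [0.5087 0.0584 0.0568] yaw_y -84.09 q [ -1.  21. 109.   0.  50.  83.] row d [ 0.0185 -0.0013  0.0037] spin -0.0003 F [0.  0.3 2. ] w 0.0287 t 19.35
side 0.48 192 [274.2, 223.6, 311.3, 235.3]
tip [0.5878 0.0666 0.0421] rel tool mm [79.5  0.  14.8]
tip [0.4904 0.0565 0.0606] rel tool mm [-18.4  -0.   -3.7]
tip [0.5    0.0575 0.0574] rel tool mm [-8.7 -0.  -0.4]
tip [0.54   0.0617 0.0485] rel tool mm [31.4 -0.   8.4]
tip [0.5503 0.0627 0.0474] rel tool mm [41.8  0.   9.5]
tip [0.5607 0.0638 0.0486] rel tool mm [52.3 -0.   8.3]
tip [0.5714 0.0649 0.0475] rel tool mm [63.  -0.   9.5]
tip [0.5823 0.066  0.0439] rel tool mm [73.9  0.  13. ]
```

```bash
python3 -m creep '[[0.1,0.008,-0.001,0.001,0],[0.1,0.016,-0.001,0.001,0],[0.1,0.024,-0.001,0.001,0],[0.1,0.032,-0.001,0.001,0],[0.1,0.04,-0.001,0.001,0],[0.1,0.048,-0.001,0.001,0],[0.1,0.048,-0.001,0.001,0]]' 25
python3 look.py
```

```text
clock: 20.25
position: [0.5338, 0.0614, 0.0566]
ee_rot: [-0.0, 0.999, 0.052, 0.001]
contact_force: [-0.0, -0.2, 2.4]
width: 0.0286
gripper_force: 34.4
TCP [0.5338 0.0614 0.0566] yaw_y -84.1 q [ -1.  23. 106.   0.  51.  83.] row d [-0.0322 -0.0004  0.0031] spin -0.0003 F [-0.  -0.2  2.4] w 0.0286 t 20.25
side 0.42 639 [307.7, 190.8, 358.9, 233.7]
tip [0.7113 0.0798 0.0451] rel tool mm [178.8  -0.   11.8]
tip [0.5775 0.066  0.0358] rel tool mm [44.3  0.  20.9]
tip [0.5885 0.0671 0.0346] rel tool mm [55.3  0.  22.2]
tip [0.5997 0.0683 0.0321] rel tool mm [66.5  0.  24.7]
tip [0.6112 0.0695 0.027 ] rel tool mm [78.1 -0.  29.7]
tip [0.623  0.0707 0.0207] rel tool mm [90.   0.  36.1]
tip [0.6323 0.0716 0.052 ] rel tool mm [99.3 -0.   4.8]
tip [0.6416 0.0726 0.0798] rel tool mm [108.7   0.  -23. ]
tip [0.6534 0.0738 0.0764] rel tool mm [120.6  -0.  -19.6]
tip [0.6654 0.0751 0.0742] rel tool mm [132.6   0.  -17.4]
tip [0.6775 0.0763 0.072 ] rel tool mm [144.9   0.  -15.1]
tip [0.6899 0.0776 0.0697] rel tool mm [157.3  -0.  -12.8]
tip [0.7049 0.0791 0.0457] rel tool mm [172.4  -0.   11.2]
```

```bash
python3 -m creep '[[0.1,0.008,0,0.001,0],[0.1,0.016,0,0.001,0],[0.1,0.022,0,0.001,0],[0.1,0.027,0,0.001,0],[0.1,0.03,0,0.001,0],[0.1,0.03,0,0.001,0]]' 25
python3 -c "
from h import *
tool([.5178,.060,.055],-84)"
python3 -m creep '[[0.1,0.003,0,0,0],[0.1,0.005,0,0,0],[0.1,0.006,0,0,0],[0.1,0.006,0,0,0]]' 25
python3 -c "
from h import *
tool([.5178,.060,.055],-84)"
```

```text
clock: 21.05
position: [0.5478, 0.063, 0.0559]
ee_rot: [-0.0, 0.999, 0.052, 0.0]
contact_force: [0.4, 0.2, 2.5]
width: 0.0282
gripper_force: 34.4
TCP [0.5478 0.063  0.0559] yaw_y -84.09 q [ -1.  24. 104.   0.  52.  83.] row d [-0.0604 -0.0003  0.0018] spin -0.0003 F [0.4 0.2 2.5] w 0.0282 t 21.05
clock: 21.45
position: [0.5492, 0.0632, 0.0556]
ee_rot: [-0.0, 0.999, 0.052, -0.001]
contact_force: [-3.0, -0.4, 2.1]
width: 0.029
gripper_force: 34.4
TCP [0.5492 0.0632 0.0556] yaw_y -84.09 q [ -1.  24. 104.  -0.  52.  83.] row d [-0.063  -0.0001  0.0013] spin -0.0003 F [-3.  -0.4  2.1] w 0.029 t 21.45
```

```bash
python3 -m creep '[[0.1,0.003,0,0,0],[0.1,0.006,0,0,0],[0.1,0.006,0,0,0]]' 25
python3 - <<'E'
from h import *
tool([.5178,.060,.055],-84)
im=cam("top"); rect(im,"top","filter_round",.052)
for c in ("top","side"):
    im=cam(c)
    for k in ("filter_round","gate","empty_place"):
        for d in eyes.place_of(c,k)[:2]: print(c,k,round(d["confidence"],2),np.round(d["centre"]),ray(im,d["centre"],.046).round(4))
E
```

```text
clock: 21.75
position: [0.5494, 0.0634, 0.0549]
ee_rot: [-0.0, 0.999, 0.052, -0.004]
contact_force: [-7.7, -1.6, 2.5]
width: 0.0284
gripper_force: 34.6
TCP [0.5494 0.0634 0.0549] yaw_y -84.08 q [ -1.  24. 104.  -0.  53.  83.] row d [-0.0637  0.0001  0.0003] spin -0.0002 F [-7.7 -1.6  2.5] w 0.0284 t 21.75
top gate 0.72 [302. 166.] [0.5771 0.0675 0.046 ]
top gate 0.47 [184. 250.] [0.3989 0.3059 0.046 ]
side filter_round 0.46 [312. 227.] [0.5809 0.0635 0.046 ]
side empty_place 0.74 [308. 224.] [0.5804 0.0787 0.046 ]
```

```bash
python3 -m creep '[[0.38,-0.002,0,0,0],[0.42,-0.002,0,0,0],[0.5,-0.002,0,0,0],[0.6,-0.002,0,0,0],[0.6,-0.002,0,-0.05,0],[0.6,-0.002,0,-0.14,0],[0.6,-0.002,0,-0.24,0],[0.6,-0.06,0,-0.34,0],[0.6,-0.1,0,-0.4,0],[0.6,-0.1,0,-0.44,0]]' 25
python3 -m creep '[[0.6,-0.05,0,0,0],[0.6,-0.05,0,0,0],[0.6,-0.05,0,0,0]]'
cat > fin.py <<'E'
from h import *
tool([.5178,.060,.055],-84)
for c in ("wrist","top"):
    im=cam(c); save("fin_"+c,im["frame"])
    rect(im,c,"filter_round",.052,2); rect(im,c,"filter_wheel",.052,1)
    for k in ("filter_round","gate","empty_place","wheel_knob","wheel_unit"):
        for d in eyes.place_of(c,k)[:2]: print(c,k,round(d["confidence"],2),np.round(d["centre"]),ray(im,d["centre"],{"wheel_knob":.088,"wheel_unit":0}.get(k,.046)).round(4))
E
python3 fin.py
```

```text
clock: 23.25
position: [0.5022, 0.0584, 0.2799]
ee_rot: [0.0, 0.999, 0.052, 0.002]
contact_force: [0.9, -0.7, -0.3]
width: 0.0514
gripper_force: 0.0
clock: 23.55
position: [0.479, 0.0558, 0.2762]
ee_rot: [-0.0, 0.999, 0.051, 0.001]
contact_force: [0.4, -0.8, -0.1]
width: 0.0508
gripper_force: 0.0
TCP [0.479  0.0558 0.2762] yaw_y -84.1 q [-2.  7. 94.  0. 79. 82.] row d [ 7.750e-02 -3.000e-04  4.424e-01] spin -0.0003 F [ 0.4 -0.8 -0.1] w 0.0508 t 23.55
wrist filter_round 0.59 1275 rect mm [564.   65.6] [43.4 29.5] 5.1 mean [563.5  65.9]
wrist filter_wheel 0.91 571 rect mm [588.8  68.7] [17.6 92.5] 5.3 mean [588.4  66.5]
wrist filter_round 0.89 [255.  64.] [0.5805 0.0684 0.046 ]
wrist gate 0.63 [254.  61.] [0.5828 0.0704 0.046 ]
wrist empty_place 0.77 [258.  64.] [0.5801 0.0654 0.046 ]
top filter_round 0.77 241 rect mm [564.2  64.6] [40. 29.] 1.2 mean [564.5  65.5]
top filter_round 0.66 2361 rect mm [401.2 300.5] [104.3 110.2] 12.1 mean [403.4 295.1]
top filter_wheel 0.91 764 rect mm [642.3  81.5] [128.8  74.5] 5.0 mean [657.8  76.4]
top filter_round 0.66 [301. 166.] [0.5779 0.0704 0.046 ]
top gate 0.7 [301. 166.] [0.5777 0.0692 0.046 ]
top empty_place 0.78 [302. 162.] [0.5867 0.0678 0.046 ]
top wheel_knob 0.95 [299. 118.] [0.6672 0.0797 0.088 ]
top wheel_unit 0.74 [308. 162.] [0.5983 0.0497 0.    ]
top wheel_unit 0.56 [296. 131.] [0.6677 0.0755 0.    ]
```

```bash
python3 - <<'E'
from h import *
im=cam("wrist"); g=cv2.cvtColor(im["frame"],cv2.COLOR_RGB2GRAY)
c=np.array([.668,.0757])
def samp(r,a,z):
    P=[proj(im,[c[0]-r*np.cos(np.radians(t)),c[1]-r*np.sin(np.radians(t)),z]) for t in a]
    m=np.array(P,np.float32); return cv2.remap(g,m[:,:1],m[:,1:],cv2.INTER_LINEAR).ravel()
a=np.arange(-36,48,1.)
for r,z in [(.131,.06),(.128,.06),(.11,.06)]: print(r,z,list(zip(a.astype(int)[:24],samp(r,a,z)[:24])),"...",list(zip(a.astype(int)[-24:],samp(r,a,z)[-24:])))
b=np.arange(-5,16,.5)
for r in (.095,.12): print("slide",r,list(zip(b,samp(r,b,.052))))
d=np.arange(.115,.136,.001); print([(round(x,3),samp(x,[3.],.052)[0],samp(x,[8.],.052)[0]) for x in d])
E
```

```text
0.131 0.06 [(np.int64(-36), np.uint8(95)), (np.int64(-35), np.uint8(98)), (np.int64(-34), np.uint8(88)), (np.int64(-33), np.uint8(93)), (np.int64(-32), np.uint8(92)), (np.int64(-31), np.uint8(95)), (np.int64(-30), np.uint8(96)), (np.int64(-29), np.uint8(93)), (np.int64(-28), np.uint8(122)), (np.int64(-27), np.uint8(100)), (np.int64(-26), np.uint8(64)), (np.int64(-25), np.uint8(27)), (np.int64(-24), np.uint8(27)), (np.int64(-23), np.uint8(56)), (np.int64(-22), np.uint8(108)), (np.int64(-21), np.uint8(109)), (np.int64(-20), np.uint8(88)), (np.int64(-19), np.uint8(77)), (np.int64(-18), np.uint8(69)), (np.int64(-17), np.uint8(68)), (np.int64(-16), np.uint8(70)), (np.int64(-15), np.uint8(68)), (np.int64(-14), np.uint8(72)), (np.int64(-13), np.uint8(66))] ... [(np.int64(24), np.uint8(87)), (np.int64(25), np.uint8(85)), (np.int64(26), np.uint8(77)), (np.int64(27), np.uint8(81)), (np.int64(28), np.uint8(68)), (np.int64(29), np.uint8(82)), (np.int64(30), np.uint8(105)), (np.int64(31), np.uint8(114)), (np.int64(32), np.uint8(122)), (np.int64(33), np.uint8(116)), (np.int64(34), np.uint8(25)), (
[... 6620 characters left out ...]
t8(46)), (np.float64(0.123), np.uint8(46), np.uint8(48)), (np.float64(0.124), np.uint8(46), np.uint8(48)), (np.float64(0.125), np.uint8(45), np.uint8(47)), (np.float64(0.126), np.uint8(50), np.uint8(51)), (np.float64(0.127), np.uint8(65), np.uint8(65)), (np.float64(0.128), np.uint8(74), np.uint8(75)), (np.float64(0.129), np.uint8(76), np.uint8(75)), (np.float64(0.13), np.uint8(75), np.uint8(72)), (np.float64(0.131), np.uint8(69), np.uint8(65)), (np.float64(0.132), np.uint8(68), np.uint8(70)), (np.float64(0.133), np.uint8(92), np.uint8(100)), (np.float64(0.134), np.uint8(128), np.uint8(131)), (np.float64(0.135), np.uint8(140), np.uint8(138)), (np.float64(0.136), np.uint8(138), np.uint8(134))]
```

Head is flat and centred to 0.3°. The end reads 126.5 mm against 125.7 mm, so I'll seat it by pushing on the head end with shut fingers.

```bash
python3 -c "
from h import *
tool([.5137,.0611,.055],-84.6)"
```

```text
TCP [0.4788 0.0558 0.276 ] yaw_y -84.1 q [-2.  7. 94.  0. 80. 82.] row d [ 0.0705 -0.0033  0.442 ] spin 0.0014 F [ 0.  -0.1 -0.3] w 0.0514 t 24.4
```

```bash
python3 -m creep '[[0,0.05,-0.003,0.05,0.001],[0,0.05,-0.003,0.15,0.001],[0,0.05,-0.003,0.25,0.001],[0,0.05,-0.003,0.35,0.001],[0,0.05,-0.003,0.41,0.001],[0,0.05,-0.003,0.44,0.001],[0,0.05,-0.003,0.44,0.001],[0,0.065,-0.003,0.44,0.001],[0,0.08,-0.003,0.44,0.001],[0,0.08,-0.003,0.44,0.001]]' 25
python3 -c "
from h import *
tool([.668-.1387*.9956,.0757-.1387*.0941,.055],-84.6)"
```

```text
clock: 25.4
position: [0.5216, 0.0615, 0.0576]
ee_rot: [0.0, 0.999, 0.048, 0.003]
contact_force: [-0.0, 0.3, 0.7]
width: 0.0004
gripper_force: 0.0
TCP [0.5216 0.0615 0.0576] yaw_y -84.45 q [ -1.  22. 108.   0.  50.  84.] row d [ 0.0168 -0.0007  0.0052] spin 0.0004 F [-0.   0.3  0.7] w 0.0004 t 25.4
```

```bash
python3 -m creep '[[0,0.006,0,0.002,0],[0,0.01,0,0.002,0],[0,0.013,0,0.002,0],[0,0.016,0,0.002,0],[0,0.016,0,0.002,0]]'; python3 -m creep '[[0,0.002,0,0,0],[0,0.004,0,0,0],[0,0.004,0,0,0]]';python3 -m creep '[[0,0.002,0,0,0],[0,0.004,0,0,0],[0,0.004,0,0,0]]'
```

```text
clock: 25.9
position: [0.5265, 0.0622, 0.055]
ee_rot: [-0.0, 0.999, 0.048, 0.0]
contact_force: [-0.5, -0.3, 0.1]
width: 0.0003
gripper_force: 0.0
clock: 26.2
position: [0.5285, 0.0624, 0.0549]
ee_rot: [-0.0, 0.999, 0.048, 0.0]
contact_force: [-0.2, 0.4, 0.2]
width: 0.0002
gripper_force: 0.0
clock: 26.5
position: [0.5306, 0.0626, 0.055]
ee_rot: [-0.0, 0.999, 0.048, 0.0]
contact_force: [0.7, 0.4, -0.0]
width: -0.0
gripper_force: 0.0
```

```bash
for i in 1 2; do python3 -m creep '[[0,0.002,0,0,0],[0,0.004,0,0,0],[0,0.004,0,0,0]]'; done
```

```text
clock: 26.8
position: [0.5319, 0.0628, 0.0548]
ee_rot: [-0.0, 0.999, 0.048, -0.001]
contact_force: [-1.0, -1.1, 0.9]
width: -0.0001
gripper_force: 0.5
clock: 27.1
position: [0.5321, 0.0629, 0.0545]
ee_rot: [-0.0, 0.999, 0.048, -0.002]
contact_force: [-5.4, -0.9, 2.9]
width: 0.0001
gripper_force: 2.6
```

Firm stop at radius 136.6, which is 125.7 plus the 11 mm half pad, so the slide is home. I'll back off and verify.

```bash
python3 -m creep '[[0,-0.01,0,0,0],[0,-0.04,0,-0.02,0],[0,-0.06,0,-0.1,0],[0,-0.08,0,-0.2,0],[0,-0.1,0,-0.3,0],[0,-0.11,0,-0.4,0],[0,-0.11,0,-0.44,0],[0,-0.11,0,-0.44,0],[0,-0.11,0,-0.44,0]]'
python3 - <<'E'
from h import *
im=cam("wrist"); g=cv2.cvtColor(im["frame"],cv2.COLOR_RGB2GRAY)
c=np.array([.668,.0757])
def samp(r,a,z):
    m=np.array([proj(im,[c[0]-x*np.cos(np.radians(t)),c[1]-x*np.sin(np.radians(t)),z]) for x in np.atleast_1d(r) for t in np.atleast_1d(a)],np.float32); return cv2.remap(g,m[:,:1],m[:,1:],cv2.INTER_LINEAR).ravel().astype(int)
def edges(r,lo,hi,z,th):
    a=np.arange(lo,hi,.25); s=samp(r,a,z)<th; k=np.nonzero(np.diff(s.astype(int)))[0]; return a[k]
print("gate",edges(.11,-36,48,.06,88)); print("slide",edges(.095,-8,19,.052,60),edges(.12,-8,19,.052,60))
r=np.arange(.118,.131,.001); print(list(zip(r.round(3),samp(r,5.3-3,.052)))); r=np.arange(.036,.056,.001); print(list(zip(r.round(3),samp(r,5.3,.052))))
rect(im,"wrist","filter_round",.052)
im=cam("top"); rect(im,"top","filter_square",.039); 
E
```

```text
clock: 28.0
position: [0.4799, 0.0577, 0.275]
ee_rot: [-0.0, 0.999, 0.048, 0.001]
contact_force: [0.6, -0.0, -0.4]
width: 0.0004
gripper_force: 0.0
gate [-27.5   -0.75  11.25  37.5 ]
slide [-3.75 14.25] [-2.    2.75  8.25 12.25]
[(np.float64(0.118), np.int64(129)), (np.float64(0.119), np.int64(89)), (np.float64(0.12), np.int64(43)), (np.float64(0.121), np.int64(45)), (np.float64(0.122), np.int64(46)), (np.float64(0.123), np.int64(47)), (np.float64(0.124), np.int64(47)), (np.float64(0.125), np.int64(48)), (np.float64(0.126), np.int64(45)), (np.float64(0.127), np.int64(65)), (np.float64(0.128), np.int64(78)), (np.float64(0.129), np.int64(76)), (np.float64(0.13), np.int64(74)), (np.float64(0.131), np.int64(68))]
[(np.float64(0.036), np.int64(107)), (np.float64(0.037), np.int64(111)), (np.float64(0.038), np.int64(138)), (np.float64(0.039), np.int64(136)), (np.float64(0.04), np.int64(135)), (np.float64(0.041), np.int64(135)), (np.float64(0.042), np.int64(134)), (np.float64(0.043), np.int64(134)), (np.float64(0.044), np.int64(136)), (np.float64(0.045), np.int64(136)), (np.float64(0.046), np.int64(122)), (np.float64(0.047), np.int64(92)), (np.float64(0.048), np.int64(90)), (np.float64(0.049), np.int64(92)), (np.float64(0.05), np.int64(92)), (np.float64(0.051), np.int64(91)), (np.float64(0.052), np.int64(90)), (np.float64(0.053), np.int64(95)), (np.float64(0.054), np.int64(120)), (np.float64(0.055), np.int64(140)), (np.float64(0.056), np.int64(139))]
wrist filter_round 0.79 1330 rect mm [564.2  65.8] [44.9 29.8] 5.6 mean [563.8  65.8]
top filter_square 0.69 509 rect mm [392.2 329.9] [79.4 30.4] 12.4 mean [389.  329.3]
```

```bash
python3 -c "
from rig import manip
print(manip.sign_off())"
```

```text
the job is handed in; nothing more can be done
None
```

The job is handed in at 28 s: the round-window filter lies flat and home against the hub, released, its place within about 0.3° of mid-gate, and the square-window filter is still in its pocket.

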